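# Close the airflow tester's sample chamber and hold its valve slide at the mark

### The job

Take the chamber plug from its sloping rest and seat it in the round pocket of the fibre tester's brass chamber, narrow brass end down and black knob up, flange fully down on the chamber. Then let go of it, pull the red spring-return handle of the valve slide out until its black pointer is level with the red mark on the white scale, and keep holding it there: the program finishes while still holding the handle at the mark. Leave the other things on the bench where they are.

Things in the scene. Friction and masses are not known exactly. Their poses are not given: they have to be found in the camera images.
- plug_center (a point): Centre (half-way along) of the round chamber plug, 66 mm long, 0.12 kg; z axis from narrow end to knob. Along z from here: brass spigot, diameter 28 mm, -33 to -11 mm; steel flange, diameter 50, -11 to -5; black knob to grasp, diameter 34, -5 to +33. It starts in the sloping rest, knob up. Seated in the chamber, this point is 11 mm above pocket.
- rest: Fixed sloping rest, foot 110 x 100 mm, grey plate 70 x 76 x 30 mm with a loose 34 mm through hole in which the plug stands, flange on the plate, leaning 30 degrees from vertical to the rest's -x side (towards the robot); the plug comes out along its own axis. Origin at table level; hole mouth 78 mm above it, nothing higher than 100 mm.
- tester: Fixed airflow fibre tester, origin at table level (mm): green base x -130 to 130, y -120 to 200, top z 20; brass chamber block 80 x 80 at x 30, y 55, top z 65; grey column x -10 to 90, y 135 to 203, 393 tall; valve block x 57 to 112, y -90 to -30, top z 58. The handle is pulled out towards the tester's -x.
- pocket (a point): Centre of the mouth of the chamber's round pocket, diameter 32 mm with a 2 mm chamfer, 30 mm deep, 65 mm above the table. Axes those of the tester, z up.
- slide (a joint): Travel of the valve slide in m: 0 at home (where the spring keeps it), growing as it is pulled out towards the tester's -x, stop at 0.08. The spring pulls back with about 3.6 N at home plus 1.2 N per 10 mm; let go, it returns home.
- handle (a point): Centre of the slide's red upright handle plate, 12 mm thick (tester x), 36 wide (y), 62 tall; its top is 96 mm above the table, its foot 34 mm. Tester axes. Both faces are free for 50 mm; a 12 mm rod (top 46 mm above the table) runs from its foot to +x, so keep the fingers above that. Moves with the slide.
- pointer (a point): Tip of the black pointer of the slide, over the white scale; it moves with the handle and is level with it in the tester's x. Tester axes.
- mark (a point): The red set mark (thin line with a red clip) on the white scale beside the slide, 25 to 60 mm out from the pointer's home. It stays put. Tester axes: the pointer is at the mark when both have the same x in the tester's frame.
- tub: Clear open sample tub 100 x 80 x 50 mm, loose bystander to be left alone; origin at its underside.
- weight: Brass weight with a knob, diameter 38 mm, 50 mm tall, loose bystander to be left alone; origin at its underside.
- marker: Blue marker pen lying flat, 130 x 13 x 12 mm, loose bystander to be left alone; origin at its underside.
- driver: Screwdriver lying along its x axis, loose bystander to be left alone; origin at its underside.
- jar: Closed jar, diameter 60 mm, 85 mm tall, loose bystander to be left alone; origin at its underside.
- brush: Brush lying along its x axis, loose bystander to be left alone; origin at its underside.
- block: Wooden block 75 x 50 x 22 mm, loose bystander to be left alone; origin at its underside.

How it is judged:
By the outcome, as a careful person would: the job done as asked, in the order asked, and still so for the second after the job is handed in, while the arm keeps its last pose, push and grip.
It also fails if it takes over 54 s, if anything falls off the work surface, if the arm or the gripper's body presses on something with over 40 N, if the wrist force passes 120 N, or if a joint passes its speed limit or range.

### The arm

A 6-joint arm with a two-finger parallel gripper is mounted at the origin on the work surface. World frame = base frame: x ahead of the robot, y to its left, z up, the work surface at z = 0. Lengths are in m, angles in rad, forces in N, time in s.
With the tool pointing down it reaches from about 0.25 to 0.725 m from the base axis. Payload 9.7 kg.
Tool frame: the origin (TCP) lies midway between the tips of the shut fingers; the grasp point (between the pads) lies 19 mm behind it (tcp_to_grasp is the distance from the TCP to the grasp point, in m); z points along the fingers, y is the line along which they close (so a half turn about z gives the same grasp; the last joint's range is limited). The gripper opens to 85 mm and grips with 20 to 120 N. Pads are 22 mm wide; open, the fingers measure 114 mm over their backs; the gripper's body (76 mm by 85 mm) begins 54 mm behind the grasp point. The pads swing forward as they close: fully open they stand 13 mm farther back than shut.
Start: joints at [1.109, 0.087, 0.176, 1.66, 0, 1.571], TCP at [0.245, 0.492, 0.231] pointing down, gripper open.
Joint ranges: [-3.13, 3.13], [-0.85, 1.81], [-1.15, 1.24], [-2.2, 2.28], [-1.44, 1.52], [-3.14, 3.14]. Speed limits (rad/s): [2.22, 2.22, 2.57, 3.14, 3.14, 3.14].

### API

Orientations are given as a unit quaternion [w, x, y, z].
In Python, from station import observe, camera, close_job, find_in, tcp_to_grasp gives the robot as it stands.
- The arm moves only by the tool arm_command, never from a script. Its argument "deltas" is a list of rows, each an object with "offset": the shift along the tool's x, y, z as a fraction of full scale, a list of three; "rot": the turn, a rotation vector about the tool's x, y, z as a fraction of full scale, a list of three; "claw": the opening, from 0 (shut) to 1 (fully open). In form: [{"offset": [tx, ty, tz], "rot": [wx, wy, wz], "claw": claw}, ...]. A call has 1 to 12 rows; each row shifts and turns the commanded pose from where the row before left it, along the tool's axes as they then stand; what a row does not reach is not made up. Full scale, the value 1, is 25 mm for a shift and 5 degrees for a turn. A row lasts 1/8 s, in which the tool goes at most 62.5 mm and 10.7 degrees, less where a joint would pass 70% of its speed; a pose out of reach is approached as far as the arm can. A call with a number of a shift or a turn outside -1 to 1 is refused whole. A call with a gripper value outside its range is refused whole. The fingers move at their own pace and stop on an object; the grip force is fixed at half the most. Time passes only in rows, so rows that do not move let the fingers close. It gives the time, the measured TCP pose, the force, the opening and the grip force at its end, in the units of the state.
- observe(): the state, without advancing time (a new reading comes with each control period).
- camera(name): name is "side" or "top"; returns a dict with "color" (420x560x3 uint8, red, green, blue), "mtx" (3x3 intrinsics, pixels), "distortion" ([k1, k2, p1, p2, k3] as OpenCV has them; the pictures are not rectified), "cam_to_world" (4x4, takes a point from camera to world coordinates). Camera axes: x right, y down, z forward; pixel columns grow to the right and rows downward; lengths in m; the calibration is good to about 2 mm. A picture is of the moment at which its call begins. There is no depth.
- close_job(): hands the job in; it is judged then, once.
Trained networks look in a picture, given as the dict that the camera call returned (one of the last four; its "shot" number tells which), for a name from the list of things; names that differ only in an ending like _2 or _b are one class to them, and where a whole thing is asked for, a point or a joint stands for the part that bears it (a point fixed in the world has none). Each returns a list of dicts, best first, with "score" (0 to 1); they miss things now and then, are a little off and sometimes report something else, mostly with a low value. They report only what shows in the picture. A call takes as long as a camera call.
- find_in(label, picture): "bbox" ([centre column, centre row, width, height] in pixels, round what is visible of it).
The state is a dict: "time": time; "joint_positions": joint angles; "dq": joint speeds; "joint_efforts": joint torques, N m; "eef_pos": TCP position; "tcp_rot": TCP orientation; "contact_force": force on the tool from outside, world axes, zero at the start; "moment": the same for the moment, N m; "opening": finger opening in m; "finger_force": force on a finger pad.
Only numpy, scipy, OpenCV 4.12 (cv2) and the standard library are available. Lean on these libraries where they do the work, as an engineer would, in place of code of your own. Each camera call takes 0.05 s, during which the arm holds its last target. There are 200 camera calls.

## Working session

There is one attempt and no reset: what is moved stays moved. The work goes in short steps, Python scripts to look and compute and a tool call to move; the robot and the scene stay as the last step left them, time stands still between calls to the robot, and variables do not carry over. Pictures are saved under pics/ and viewed, at most 10 in all, crops included, and the job is handed in when it is done.

Besides the shell and the picture viewer there is one more tool, called as name(argument=value, ...), one argument or row to a line, values as JSON. arm_command: Moves the arm, as the interface text tells. Shift numbers are shares of 25 mm and turn numbers shares of 5 degrees, none past 1 either way. Its arguments: {"type":"object","properties":{"deltas":{"type":"array"}},"required":["deltas"]}

```bash
mkdir -p pics; ls; cat > h.py <<'E'
import numpy as np, cv2
from station import *
from scipy.spatial.transform import Rotation as R
def shot(n,f=None):
    p=camera(n)
    if f: cv2.imwrite('pics/'+f,p['color'][:,:,::-1])
    return p
def ray(p,u,v):
    q=cv2.undistortPoints(np.array([[[u,v]]],float),p['mtx'],np.array(p['distortion'],float))[0,0]
    T=np.array(p['cam_to_world']); return T[:3,3],T[:3,:3]@np.array([q[0],q[1],1])
def atz(p,u,v,z):
    o,d=ray(p,u,v); return o+d*(z-o[2])/d[2]
def tri(p1,a,p2,b):
    o1,d1=ray(p1,*a);o2,d2=ray(p2,*b)
    s=np.linalg.lstsq(np.c_[d1,-d2],o2-o1,rcond=None)[0]
    x,y=o1+d1*s[0],o2+d2*s[1]; return (x+y)/2,np.linalg.norm(x-y)
def proj(p,X):
    T=np.linalg.inv(np.array(p['cam_to_world']))
    return cv2.projectPoints(np.atleast_2d(np.array(X,float)),cv2.Rodrigues(T[:3,:3])[0],T[:3,3],p['mtx'],np.array(p['distortion'],float))[0][:,0]
E
python3 - <<'E'
from h import *
np.set_printoptions(precision=4,suppress=True)
for n in('top','side'):
    p=shot(n,n+'1.png'); print(n,np.array(p['cam_to_world']).tolist())
    for l in['plug_center','rest','tester','pocket','handle','pointer','mark']:
        r=find_in(l,p); print(l,[(np.round(x['bbox'],1).tolist(),round(x['score'],2)) for x in r[:2]])
print(tcp_to_grasp,observe())
E
```

```text
pics
top [[0.008637013828616688, -0.9965277890612227, 0.08281163940458564, 0.3788251692232712], [-0.9999488621779516, -0.00904290637037144, -0.004527568154779405, 0.022066439742538906], [0.005260705384618943, -0.08276829992894338, -0.9965549325078517, 1.4387335704000799], [0.0, 0.0, 0.0, 1.0]]
plug_center [([367.2, 219.8, 15.3, 15.9], 0.78), ([235.2, 175.3, 133.3, 109.8], 0.34)]
rest [([363.0, 216.7, 34.7, 38.3], 0.64)]
tester [([236.4, 175.3, 134.2, 111.5], 0.91), ([411.5, 157.6, 33.3, 36.8], 0.15)]
pocket [([236.3, 178.7, 138.6, 113.0], 0.75)]
handle [([282.5, 182.6, 16.7, 24.1], 0.68), ([235.6, 177.2, 137.1, 115.0], 0.51)]
pointer [([284.1, 183.8, 18.9, 22.6], 0.49)]
mark []
side [[0.7083186393007069, -0.367649783785431, 0.6025930149791989, -0.1881731457325715], [-0.705741903059296, -0.35118170500212775, 0.6153046207676666, -0.7081285691451148], [-0.014596968364641503, -0.8611068728992496, -0.5082144055024782, 0.6725084206344485], [0.0, 0.0, 0.0, 1.0]]
plug_center [([337.7, 251.5, 19.6, 23.6], 0.9), ([320.5, 306.5, 28.0, 43.8], 0.48)]
rest [([341.9, 265.8, 57.2, 56.1], 0.78)]
tester []
pocket [([270.7, 163.8, 135.0, 173.7], 0.83)]
handle [([291.6, 213.3, 23.4, 24.7], 0.69)]
pointer []
mark []
0.0187 {'time': 0.8, 'joint_positions': array([ 1.109 ,  0.0869,  0.1759,  1.6598, -0.    ,  1.5708]), 'dq': array([ 0.0022,  0.0012,  0.0007, -0.0012, -0.0009,  0.0016]), 'joint_efforts': array([ -0.0004, -52.0046,  46.4838,   0.0012,   0.    ,  -0.    ]), 'eef_pos': array([0.245 , 0.4924, 0.2313]), 'tcp_rot': array([ 0.    ,  0.2289,  0.9735, -0.    ]), 'contact_force': array([-0.5376,  0.1623,  0.0393]), 'moment': array([ 0.013 ,  0.0447, -0.0295]), 'finger_force': 0.0, 'opening': 0.08547080484951336}
```

```bash
python3 - <<'E'
import cv2
t=cv2.imread('pics/top1.png');s=cv2.imread('pics/side1.png')
cv2.imwrite('pics/t1.png',cv2.resize(t[110:260,150:400],(800,480),interpolation=cv2.INTER_CUBIC))
cv2.imwrite('pics/s1.png',cv2.resize(s[60:340,180:420],(514,600),interpolation=cv2.INTER_CUBIC))
E
```

```text
(no output)
```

View pics/t1.png

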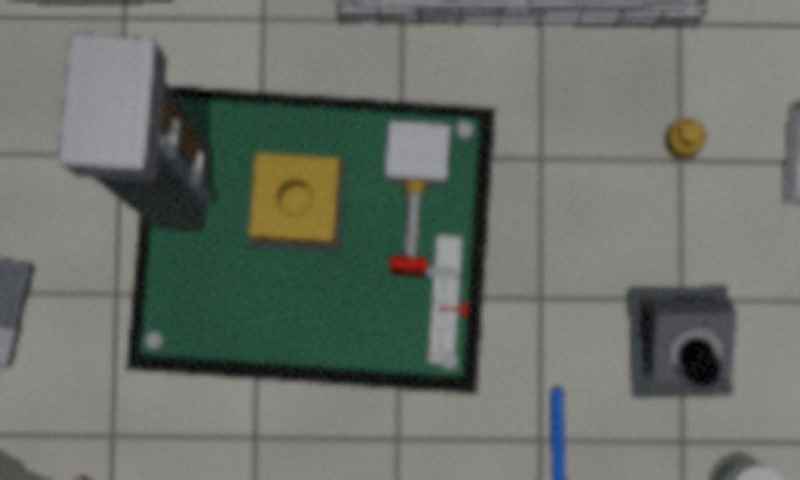

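View pics/s1.png

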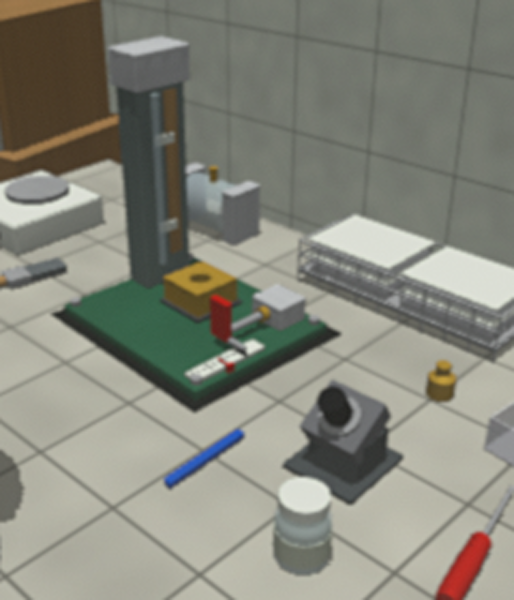

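View pics/top1.png

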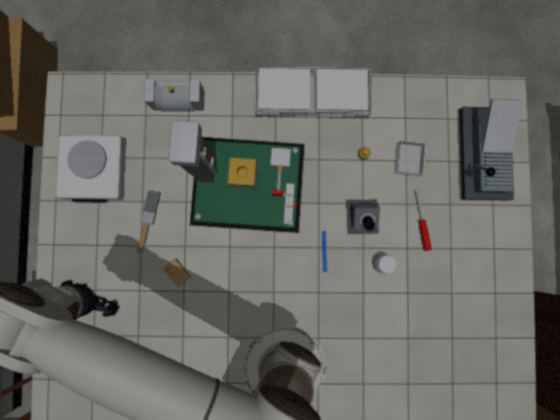

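The top view shows the tester at full-image rows 138–232, with the pocket near (242,172), handle (278,193) and mark (292,207). The plug's knob is at (369,223), leaning down the picture towards the robot. The side view agrees.

```bash
python3 - <<'E'
from h import *
from scipy.optimize import least_squares
np.set_printoptions(precision=4,suppress=True)
t=shot('top');s=shot('side')
print(t['mtx'])
f=lambda x,y:(150+x/3.2,110+y/3.2)
g=lambda x,y:(180+x*240/514,60+y*280/600)
# tester pose fit
top=[((130,-120,20),f(492,109)),((-130,-120,20),f(473,390)),((-130,200,20),f(130,367)),((30,55,65),f(295,197)),
 ((70,95,65),f(256,153)),((70,15,65),f(341,156)),((-10,15,65),f(337,244)),((-10,95,65),f(248,238))]
side=[((-130,-120,20),g(196,402)),((-130,200,20),g(57,313)),((130,-120,20),g(338,331)),((30,55,65),g(201,278))]
def res(q):
    r=R.from_euler('z',q[2]); o=[]
    for p,L in((t,top),(s,side)):
        W=r.apply(np.array([a for a,_ in L])/1e3)+[q[0],q[1],0]
        o.append((proj(p,W)-np.array([b for _,b in L])).ravel())
    return np.concatenate(o)
S=least_squares(res,[.6,.1,0],loss='soft_l1');q=S.x;print('tester',q[:2],np.degrees(q[2]));print(res(q).reshape(-1,2))
r=R.from_euler('z',q[2]);o=np.array([q[0],q[1],0])
print('pocket',r.apply([.03,.055,.065])+o)
h=atz(t,*f(409,264),.096);print('handle top',h,r.inv().apply(h-o))
for z in(.02,.03,.04):
    m=atz(t,*f(455,309),z);print('mark',r.inv().apply(m-o), 'pointer',r.inv().apply(atz(t,*f(443,271),z)-o))
# knob: dark blobs
for n,p,(u,v) in(('t',t,(368.7,223)),('s',s,g(335,408))):
    c=p['color'].max(2);m=np.zeros_like(c);m[int(v)-16:int(v)+16,int(u)-16:int(u)+16]=1
    b=((c<45)&(m>0)).astype(np.uint8);k,l,st,ce=cv2.connectedComponentsWithStats(b);i=1+np.argmax(st[1:,4]);print(n,st[i],ce[i])
    if n=='t':a=ce[i]
    else: print('knob',tri(t,a,s,ce[i]))
# plug/rest fit: rest foot corners
foot=[f(631,287),f(729,288),f(733,396),f(632,396)]
print('foot',[atz(t,*c,.0)[:2] for c in foot])
E
```

```text
[[451.6767   0.     281.2103]
 [  0.     451.6767 207.9639]
 [  0.       0.       1.    ]]
tester [0.5694 0.0807] -2.4955674732007664
[[-3.0484  2.4541]
 [-1.1154 -3.9797]
 [ 4.4782 -2.1544]
 [ 0.7753  0.7603]
 [ 0.789   1.0159]
 [ 0.1394  1.4175]
 [-0.1005 -0.3503]
 [ 1.6647  0.1668]
 [ 0.3565 -4.0935]
 [ 1.7206 -3.1898]
 [-4.5586 -3.7412]
 [-0.8648  0.1905]]
pocket [0.6018 0.1343 0.065 ]
handle top [0.5367 0.0265 0.096 ] [-0.0303 -0.0555  0.096 ]
mark [-0.0636 -0.1025  0.02  ] pointer [-0.0266 -0.0887  0.02  ]
mark [-0.0644 -0.1022  0.03  ] pointer [-0.0277 -0.0886  0.03  ]
mark [-0.0653 -0.102   0.04  ] pointer [-0.0288 -0.0884  0.04  ]
t [363 216  12  15 131] [368.1985 223.2061]
s [329 241  14  17 145] [335.8966 249.7862]
knob (array([ 0.4476, -0.2441,  0.0986]), np.float64(0.0016680518123965528))
foot [array([ 0.5269, -0.1958]), array([ 0.5269, -0.2945]), array([ 0.4186, -0.2976]), array([ 0.4178, -0.1965])]
```

```bash
cat > m.py <<'E'
from h import *
from scipy.optimize import least_squares
np.set_printoptions(precision=4,suppress=True)
f=lambda x,y:(150+x/3.2,110+y/3.2)
g=lambda x,y:(180+x*240/514,60+y*280/600)
t=shot('top');s=shot('side')
top=[((30,55,65),f(295,197)),((70,95,65),f(256,153)),((70,15,65),f(341,156)),((-10,15,65),f(337,244)),((-10,95,65),f(248,238))]
side=[((30,55,65),g(201,278))]
base=[((130,-120,20),f(492,109)),((-130,-120,20),f(473,390)),((-130,200,20),f(130,367))]
def res(q):
    r=R.from_euler('z',q[2]); o=[]
    for p,L,e in((t,top,0),(s,side,0),(t,base,q[3])):
        W=np.array([a for a,_ in L])/1e3
        if e: W[:,:2]+=np.where(W[:,:2]>0,1,-1)*e
        W=r.apply(W)+[q[0],q[1],0]
        o.append((proj(p,W)-np.array([b for _,b in L])).ravel())
    return np.concatenate(o)
S=least_squares(res,[.6,.1,0,.006],loss='soft_l1',f_scale=.5);q=S.x
r=R.from_euler('z',q[2]);o=np.array([q[0],q[1],0])
print('tester',q[:2],np.degrees(q[2]),q[3]);print(res(q).reshape(-1,2))
print('pocket',r.apply([.03,.055,.065])+o)
h=atz(t,*f(409,264),.096);print('handle',h,r.inv().apply(h-o))
m=atz(t,*f(455,309),.03);print('mark',m,r.inv().apply(m-o))
th=np.linspace(0,2*np.pi,60)
def sil(p,q):
    ax=R.from_euler('zy',[q[2],-np.pi/6]); P=[]
    for z in(.006+.011-.011,.044): P.append(np.c_[.017*np.cos(th),.017*np.sin(th),0*th+z])
    h=cv2.convexHull(proj(p,ax.apply(np.vstack(P))+[q[0],q[1],.078]).astype(np.float32))
    M=cv2.moments(h); return np.array([M['m10'],M['m01']])/M['m00'],h
def blob(p,u,v,T):
    c=p['color'].max(2);m=np.zeros_like(c);m[int(v)-16:int(v)+16,int(u)-16:int(u)+16]=1
    b=((c<T)&(m>0)).astype(np.uint8);k,l,st,ce=cv2.connectedComponentsWithStats(b);i=1+np.argmax(st[1:,4]);return ce[i],st[i]
for T in(40,60):
    a,A=blob(t,368.7,223,T);b,B=blob(s,*g(335,408),T)
    F=lambda q:np.r_[sil(t,[*q,0.017])[0]-a,sil(s,[*q,.017])[0]-b]
    S=least_squares(F,[.47,-.246],diff_step=1e-3);print(T,A,B,'mouth',S.x,S.fun,[cv2.boundingRect(sil(p,[*S.x,.017])[1]) for p in(t,s)])
E
python3 m.py
```

```text
tester [0.57   0.0831] -3.3370538098178426 0.00991087865355419
[[ 0.1478  0.3121]
 [ 0.3681  0.3941]
 [-0.31    1.1706]
 [-0.9348 -0.6227]
 [ 0.8595 -0.4846]
 [-0.9759 -0.1439]
 [ 0.0472  0.007 ]
 [ 0.4191 -0.2895]
 [-0.2119 -0.3898]]
pocket [0.6032 0.1362 0.065 ]
handle [0.5367 0.0265 0.096 ] [-0.0299 -0.0584  0.096 ]
mark [ 0.5006 -0.0187  0.03  ] [-0.0634 -0.1056  0.03  ]
40 [363 217  12  14 125] [332 248  11  10  42] mouth [ 0.4574 -0.2503] [ 2.4511  0.7648 -0.9751 -2.8714] [(363, 215, 15, 17), (327, 240, 19, 22)]
60 [362 216  13  16 159] [329 241  15  18 195] mouth [ 0.46   -0.2438] [ 0.5484 -0.3094 -0.4856 -0.1342] [(361, 215, 15, 17), (326, 239, 19, 21)]
```

arm_command(
  deltas=[
    {"offset": [0, 0, 0], "rot": [0, 0, 1], "claw": 1},
    {"offset": [0, 0, 0], "rot": [0, 0, 1], "claw": 1},
    {"offset": [0, 0, 0], "rot": [0, 0, 1], "claw": 1},
    {"offset": [0, 0, 0], "rot": [0, 0, 1], "claw": 1},
    {"offset": [0, 0, 0], "rot": [0, 0, 1], "claw": 1},
    {"offset": [0, 0, 0], "rot": [0, 0, 1], "claw": 1},
    {"offset": [0, 0, 0], "rot": [0, 0, 1], "claw": 1},
    {"offset": [0, 0, 0], "rot": [0, 0, 1], "claw": 1},
    {"offset": [0, 0, 0], "rot": [0, 0, 1], "claw": 1},
    {"offset": [0, 0, 0], "rot": [0, 0, 1], "claw": 1},
    {"offset": [0, 0, 0], "rot": [0, 0, 1], "claw": 1},
    {"offset": [0, 0, 0], "rot": [0, 0, 1], "claw": 1},
  ],
)

```text
time: 2.5
eef_pos: [0.245, 0.4924, 0.2313]
tcp_rot: [0.0, 0.686, 0.728, 0.0]
contact_force: [-0.6, -0.2, -0.3]
opening: 0.0852
finger_force: 0.0
```

arm_command(
  deltas=[
    {"offset": [0, 0, 0], "rot": [0, 0, 0.5], "claw": 1},
    {"offset": [-0.99, 0.21, 0], "rot": [0, 0, 0], "claw": 1},
    {"offset": [-0.99, 0.21, 0], "rot": [0, 0, 0], "claw": 1},
    {"offset": [-0.99, 0.21, 0], "rot": [0, 0, 0], "claw": 1},
    {"offset": [-0.99, 0.21, 0], "rot": [0, 0, 0], "claw": 1},
    {"offset": [-0.99, 0.21, 0], "rot": [0, 0, 0], "claw": 1},
    {"offset": [-0.99, 0.21, 0], "rot": [0, 0, 0], "claw": 1},
    {"offset": [-0.99, 0.21, 0], "rot": [0, 0, 0], "claw": 1},
    {"offset": [-0.99, 0.21, 0], "rot": [0, 0, 0], "claw": 1},
    {"offset": [-0.99, 0.21, 0], "rot": [0, 0, 0], "claw": 1},
    {"offset": [-0.99, 0.21, 0], "rot": [0, 0, 0], "claw": 1},
    {"offset": [-0.99, 0.21, 0], "rot": [0, 0, 0], "claw": 1},
  ],
)

```text
time: 4.0
eef_pos: [0.3078, 0.2204, 0.2314]
tcp_rot: [0.0, 0.701, 0.714, 0.0]
contact_force: [0.5, 0.7, 0.3]
opening: 0.0852
finger_force: 0.0
```

arm_command(
  deltas=[
    {"offset": [-0.98, 0.21, 0], "rot": [0, 0, 0], "claw": 1},
    {"offset": [-0.98, 0.21, 0], "rot": [0, 0, 0], "claw": 1},
    {"offset": [-0.98, 0.21, 0], "rot": [0, 0, 0], "claw": 1},
    {"offset": [-0.98, 0.21, 0], "rot": [0, 0, 0], "claw": 1},
    {"offset": [-0.98, 0.21, 0], "rot": [0, 0, 0], "claw": 1},
    {"offset": [-0.98, 0.21, 0], "rot": [0, 0, 0], "claw": 1},
    {"offset": [-0.98, 0.21, 0], "rot": [0, 0, 0], "claw": 1},
    {"offset": [-0.98, 0.21, 0], "rot": [0, 0, 0], "claw": 1},
    {"offset": [-0.98, 0.21, 0], "rot": [0, 0, 0], "claw": 1},
    {"offset": [-0.98, 0.21, 0], "rot": [0, 0, 0], "claw": 1},
    {"offset": [-0.98, 0.21, 0], "rot": [0, 0, 0], "claw": 1},
    {"offset": [-0.98, 0.21, 0], "rot": [0, 0, 0], "claw": 1},
  ],
)

```text
time: 5.5
eef_pos: [0.3762, -0.0724, 0.2314]
tcp_rot: [0.0, 0.701, 0.713, 0.0]
contact_force: [-0.1, -0.4, -0.2]
opening: 0.0851
finger_force: 0.0
```

arm_command(
  deltas=[
    {"offset": [-0.98, 0.21, 0], "rot": [-1, 0, 0], "claw": 1},
    {"offset": [-0.98, 0.21, 0], "rot": [-1, 0, 0], "claw": 1},
    {"offset": [-0.98, 0.21, 0], "rot": [-1, 0, 0], "claw": 1},
    {"offset": [-0.98, 0.21, 0], "rot": [-1, 0, 0], "claw": 1},
    {"offset": [-0.98, 0.21, 0], "rot": [-1, 0, 0], "claw": 1},
    {"offset": [-0.98, 0.21, 0], "rot": [-1, 0, 0], "claw": 1},
    {"offset": [-0.98, 0, 0], "rot": [0, 0, 0], "claw": 1},
  ],
)

```text
time: 6.38
eef_pos: [0.4088, -0.2433, 0.2383]
tcp_rot: [0.182, 0.677, 0.689, 0.185]
contact_force: [0.3, 0.7, 1.1]
opening: 0.0856
finger_force: 0.0
```

```bash
python3 - <<'E'
from h import *
np.set_printoptions(precision=4,suppress=True)
o=observe();print(o['time'],o['eef_pos'],R.from_quat(np.roll(o['tcp_rot'],-1)).as_matrix(),o['joint_positions'])
s=shot('side');t=shot('top')
m=.46,-.244,.078
a=R.from_euler('zy',[.017,-np.pi/6]).apply([0,0,1])
for p in(s,t):
    img=p['color'][:,:,::-1].copy();uv=proj(p,np.array(m)+np.outer([0,.006,.044],a)); 
    c=np.array(uv[1],int); print(uv)
    k=img[c[1]-60:c[1]+45,c[0]-60:c[0]+60]; k=cv2.resize(k,None,fx=4.5,fy=4.5,interpolation=cv2.INTER_CUBIC)
    cv2.imwrite('pics/k_%s.png'%('s' if p is s else 't'),k)
a=cv2.imread('pics/k_s.png');b=cv2.imread('pics/k_t.png');c=cv2.resize(np.hstack([a,b]),(800,int(a.shape[0]*800/(a.shape[1]*2))));cv2.imwrite('pics/k.png',c)
E
```

```text
6.375 [ 0.4088 -0.2433  0.2383] [[-0.0171  0.8649  0.5017]
 [ 0.9999  0.0152  0.0077]
 [-0.001   0.5018 -0.865 ]] [-0.7457 -0.5124 -0.4046  1.2809  0.3534  0.8797]
[[338.2486 254.4541]
 [337.6075 253.2776]
 [333.407  245.5695]]
[[367.017  219.2481]
 [367.3586 220.1424]
 [369.5853 225.975 ]]
```

View pics/k.png

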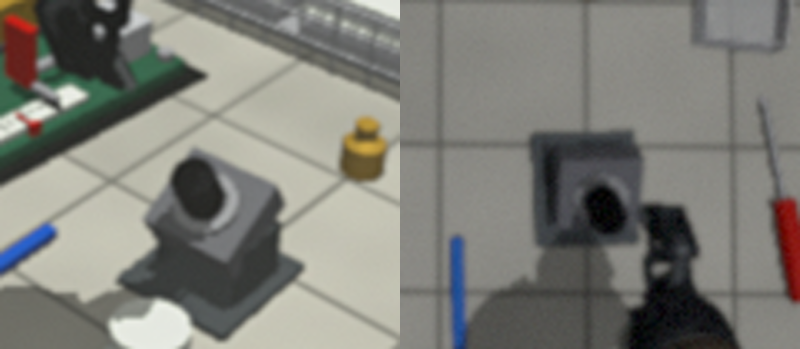

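The rest stands clear of the gripper, and the knob and flange match the fit: side crop about (200,190), top crop about (604,208). Next I go down along the plug's axis.

arm_command(
  deltas=[
    {"offset": [-0.07, -0.72, 0], "rot": [0, 0, 0], "claw": 1},
    {"offset": [0, -0.73, 0.5], "rot": [0, 0, 0], "claw": 1},
    {"offset": [0, 0, 1], "rot": [0, 0, 0], "claw": 1},
    {"offset": [0, 0, 1], "rot": [0, 0, 0], "claw": 1},
    {"offset": [0, 0, 1], "rot": [0, 0, 0], "claw": 1},
    {"offset": [0, 0, 0.8], "rot": [0, 0, 0], "claw": 1},
    {"offset": [0, 0, 0.6], "rot": [0, 0, 0], "claw": 1},
    {"offset": [0, 0, 0.6], "rot": [0, 0, 0], "claw": 1},
    {"offset": [0, 0, 0.6], "rot": [0, 0, 0], "claw": 1},
    {"offset": [0, 0, 0], "rot": [0, 0, 0], "claw": 1},
  ],
)

```text
time: 7.72
eef_pos: [0.4543, -0.2429, 0.0865]
tcp_rot: [0.18, 0.677, 0.689, 0.185]
contact_force: [-0.5, 0.4, -0.3]
opening: 0.085
finger_force: 0.0
```

```bash
python3 - <<'E'
from h import *
s=shot('side');t=shot('top')
o=observe();print(o['eef_pos'],o['contact_force'])
a=cv2.resize(s['color'][190:310,280:400,::-1],(600,600),interpolation=cv2.INTER_CUBIC)
cv2.imwrite('pics/g.png',a)
E
```

```text
[ 0.45451032 -0.24343158  0.08801022] [-0.58504051 -0.15890151  0.09196479]
```

View pics/g.png

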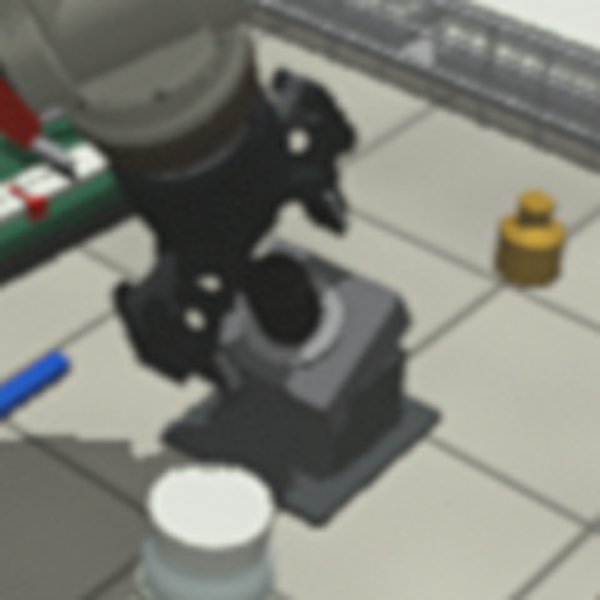

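The knob at crop (283,298) lies midway between the fingertips at (338,220) and (225,375). Closing now.

arm_command(
  deltas=[
    {"offset": [0, 0, 0], "rot": [0, 0, 0], "claw": 0},
    {"offset": [0, 0, 0], "rot": [0, 0, 0], "claw": 0},
    {"offset": [0, 0, 0], "rot": [0, 0, 0], "claw": 0},
    {"offset": [0, 0, 0], "rot": [0, 0, 0], "claw": 0},
    {"offset": [0, 0, 0], "rot": [0, 0, 0], "claw": 0},
    {"offset": [0, 0, 0], "rot": [0, 0, 0], "claw": 0},
    {"offset": [0, 0, 0], "rot": [0, 0, 0], "claw": 0},
  ],
)

```text
time: 8.7
eef_pos: [0.4549, -0.2437, 0.0887]
tcp_rot: [0.182, 0.677, 0.689, 0.185]
contact_force: [-1.1, 1.5, 6.4]
opening: 0.0324
finger_force: 59.6
```

arm_command(
  deltas=[
    {"offset": [0, 0, -0.4], "rot": [0, 0, 0], "claw": 0},
    {"offset": [0, 0, -0.6], "rot": [0, 0, 0], "claw": 0},
    {"offset": [0, 0, -0.8], "rot": [0, 0, 0], "claw": 0},
    {"offset": [0, 0, -0.8], "rot": [0, 0, 0], "claw": 0},
    {"offset": [0, 0, -1], "rot": [0, 0, 0], "claw": 0},
    {"offset": [0, 0, -1], "rot": [0, 0, 0], "claw": 0},
    {"offset": [0, 0, -1], "rot": [0, 0, 0], "claw": 0},
    {"offset": [0, 0, 0], "rot": [0, 0, 0], "claw": 0},
  ],
)

```text
time: 9.7
eef_pos: [0.3842, -0.2452, 0.2103]
tcp_rot: [0.182, 0.677, 0.689, 0.184]
contact_force: [0.2, -0.1, -1.2]
opening: 0.0326
finger_force: 60.7
```

arm_command(
  deltas=[
    {"offset": [0.94, 0, 0], "rot": [1, 0, 0], "claw": 0},
    {"offset": [0.94, 0, 0], "rot": [1, 0, 0], "claw": 0},
    {"offset": [0.94, 0, 0], "rot": [1, 0, 0], "claw": 0},
    {"offset": [0.94, 0, 0], "rot": [1, 0, 0], "claw": 0},
    {"offset": [0.94, 0, 0], "rot": [1, 0, 0], "claw": 0},
    {"offset": [0.94, 0, 0], "rot": [1, 0, 0], "claw": 0},
    {"offset": [0.94, 0.9, 0], "rot": [0, 0, 0], "claw": 0},
    {"offset": [0.94, 0.9, 0], "rot": [0, 0, 0], "claw": 0},
    {"offset": [0.94, 0.9, 0], "rot": [0, 0, 0], "claw": 0},
    {"offset": [0.94, 0.9, 0], "rot": [0, 0, 0], "claw": 0},
    {"offset": [0.94, 0.9, 0], "rot": [0, 0, 0], "claw": 0},
    {"offset": [0.94, 0.9, 0], "rot": [0, 0, 0], "claw": 0},
  ],
)

```text
time: 11.2
eef_pos: [0.5148, 0.0409, 0.2073]
tcp_rot: [-0.001, 0.701, 0.714, -0.001]
contact_force: [-0.4, -0.6, -1.0]
opening: 0.0322
finger_force: 60.8
```

arm_command(
  deltas=[
    {"offset": [0.94, 0.9, 0], "rot": [0, 0, 0], "claw": 0},
    {"offset": [0.94, 0.9, 0], "rot": [0, 0, 0], "claw": 0},
    {"offset": [0.9, 0.9, 0], "rot": [0, 0, 0], "claw": 0},
    {"offset": [0, 0, 0], "rot": [0, 0, 0], "claw": 0},
  ],
)

```text
time: 11.7
eef_pos: [0.5811, 0.112, 0.2063]
tcp_rot: [-0.001, 0.7, 0.714, -0.001]
contact_force: [0.2, -0.2, -2.0]
opening: 0.0322
finger_force: 60.8
```

```bash
python3 - <<'E'
from h import *
np.set_printoptions(precision=4,suppress=True)
s=shot('side');o=observe();print(o['time'],o['eef_pos'],R.from_quat(np.roll(o['tcp_rot'],-1)).as_matrix())
P=o['eef_pos'];print(proj(s,[P,P-[0,0,.033],P-[0,0,.011],[.603,.1355,.065]]),[(np.round(x['bbox'],1),x['score']) for x in find_in('plug_center',s)[:2]])
cv2.imwrite('pics/p.png',cv2.resize(s['color'][110:230,210:330,::-1],(600,600),interpolation=cv2.INTER_CUBIC))
E
```

```text
11.75 [0.5804 0.1111 0.2068] [[-0.0194  0.9998 -0.003 ]
 [ 0.9998  0.0194 -0.0009]
 [-0.0008 -0.003  -1.    ]]
[[272.038  153.1122]
 [272.3187 163.1826]
 [272.1324 156.5   ]
 [272.9959 189.6812]] [(array([272.8, 152.9,  15.6,  21.4]), 0.61)]
```

View pics/p.png

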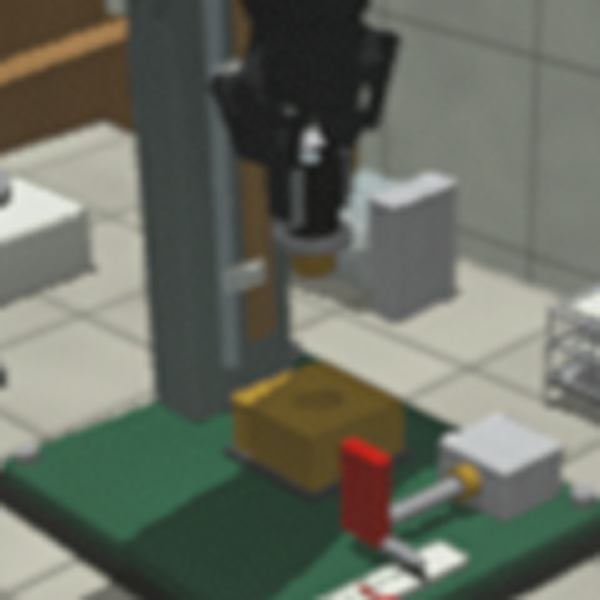

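The spigot is vertical at crop (314,270), in line with the pocket at (318,398). Moving above the pocket and down to just over it.

arm_command(
  deltas=[
    {"offset": [0.5, 0.46, 0], "rot": [0, 0, 0], "claw": 0},
    {"offset": [0.46, 0.46, 0.4], "rot": [0, 0, 0], "claw": 0},
    {"offset": [0, 0, 0.8], "rot": [0, 0, 0], "claw": 0},
    {"offset": [0, 0, 0.8], "rot": [0, 0, 0], "claw": 0},
    {"offset": [0, 0, 0.8], "rot": [0, 0, 0], "claw": 0},
    {"offset": [0, 0, 0.8], "rot": [0, 0, 0], "claw": 0},
    {"offset": [0, 0, 0], "rot": [0, 0, 0], "claw": 0},
  ],
)

```text
time: 12.68
eef_pos: [0.6019, 0.1344, 0.1167]
tcp_rot: [-0.001, 0.701, 0.713, -0.002]
contact_force: [-0.6, 0.8, -1.7]
opening: 0.032
finger_force: 60.8
```

```bash
python3 - <<'E'
from h import *
np.set_printoptions(precision=4,suppress=True)
s=shot('side');o=observe();print(o['time'],o['eef_pos'])
P=o['eef_pos'];print(proj(s,[P,P-[0,0,.033],P-[0,0,.008],[.603,.1355,.065]]))
cv2.imwrite('pics/q.png',cv2.resize(s['color'][150:210,240:310,::-1],(700,600),interpolation=cv2.INTER_CUBIC))
E
```

```text
12.725 [0.6026 0.1346 0.1182]
[[272.685  175.0593]
 [272.9414 184.2783]
 [272.7477 177.3164]
 [272.9959 189.6812]]
```

View pics/q.png

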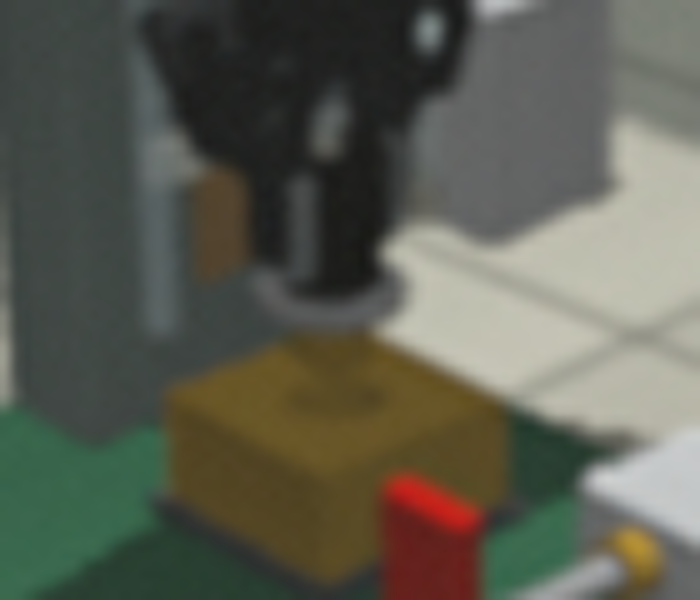

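The flange is at crop column 330 and the pocket at about 335, so the misalignment is about 1 mm. Descending gently.

arm_command(
  deltas=[
    {"offset": [0, 0.03, 0.2], "rot": [0, 0, 0], "claw": 0},
    {"offset": [0, 0, 0.2], "rot": [0, 0, 0], "claw": 0},
    {"offset": [0, 0, 0.2], "rot": [0, 0, 0], "claw": 0},
    {"offset": [0, 0, 0.2], "rot": [0, 0, 0], "claw": 0},
    {"offset": [0, 0, 0], "rot": [0, 0, 0], "claw": 0},
  ],
)

```text
time: 13.35
eef_pos: [0.604, 0.1351, 0.0989]
tcp_rot: [-0.0, 0.701, 0.714, 0.0]
contact_force: [0.0, 2.1, -1.4]
opening: 0.0325
finger_force: 61.0
```

arm_command(
  deltas=[
    {"offset": [0, 0, 0.12], "rot": [0, 0, 0], "claw": 0},
    {"offset": [0, 0, 0.12], "rot": [0, 0, 0], "claw": 0},
    {"offset": [0, 0, 0.12], "rot": [0, 0, 0], "claw": 0},
    {"offset": [0, 0, 0], "rot": [0, 0, 0], "claw": 0},
  ],
)

```text
time: 13.85
eef_pos: [0.6048, 0.1359, 0.0905]
tcp_rot: [0.0, 0.7, 0.714, 0.002]
contact_force: [5.0, 6.3, -0.5]
opening: 0.0322
finger_force: 60.7
```

arm_command(
  deltas=[
    {"offset": [0.04, 0.04, 0.1], "rot": [0, 0, 0], "claw": 0},
    {"offset": [0.02, 0.02, 0.12], "rot": [0, 0, 0], "claw": 0},
    {"offset": [0, 0, 0.12], "rot": [0, 0, 0], "claw": 0},
    {"offset": [0, 0, 0.12], "rot": [0, 0, 0], "claw": 0},
    {"offset": [0, 0, 0], "rot": [0, 0, 0], "claw": 0},
  ],
)

```text
time: 14.48
eef_pos: [0.6054, 0.1365, 0.0793]
tcp_rot: [0.0, 0.701, 0.714, 0.0]
contact_force: [-0.8, 3.3, 5.7]
opening: 0.0326
finger_force: 61.3
```

arm_command(
  deltas=[
    {"offset": [0.02, 0, 0.06], "rot": [0, 0, 0], "claw": 0},
    {"offset": [0, 0, 0.04], "rot": [0, 0, 0], "claw": 0},
    {"offset": [0, 0, 0], "rot": [0, 0, 0], "claw": 0},
  ],
)

```text
time: 14.85
eef_pos: [0.6054, 0.1367, 0.0791]
tcp_rot: [0.001, 0.701, 0.713, 0.001]
contact_force: [-6.6, -0.1, 21.3]
opening: 0.0327
finger_force: 63.2
```

arm_command(
  deltas=[
    {"offset": [0, 0, -0.06], "rot": [0, 0, 0], "claw": 0.9},
    {"offset": [0, 0, 0], "rot": [0, 0, 0], "claw": 0.9},
    {"offset": [0, 0, 0], "rot": [0, 0, 0], "claw": 0.9},
    {"offset": [0, 0, 0], "rot": [0, 0, 0], "claw": 0.9},
    {"offset": [0, 0, -0.5], "rot": [0, 0, 0], "claw": 0.9},
    {"offset": [0, 0, -1], "rot": [0, 0, 0], "claw": 0.9},
    {"offset": [0, 0, -1], "rot": [0, 0, 0], "claw": 0.9},
    {"offset": [0, 0, -1], "rot": [0, 0, 0], "claw": 0.9},
    {"offset": [0, 0, -1], "rot": [0, 0, 0], "claw": 0.6},
    {"offset": [0, 0, 0], "rot": [0, 0, 0], "claw": 0.6},
  ],
)

```text
time: 16.1
eef_pos: [0.6063, 0.1371, 0.193]
tcp_rot: [0.001, 0.701, 0.714, 0.002]
contact_force: [-0.1, 0.6, 0.1]
opening: 0.0516
finger_force: 0.0
```

```bash
python3 - <<'E'
from h import *
np.set_printoptions(precision=4,suppress=True)
s=shot('side');o=observe();print(o['time'],o['eef_pos'])
c=[.604,.1362,.065]
print(proj(s,np.array(c)+np.outer([0,.006,.044],[0,0,1])),[(np.round(x['bbox'],1),x['score']) for x in find_in('plug_center',s)[:2]])
cv2.imwrite('pics/q2.png',cv2.resize(s['color'][150:240,240:320,::-1],(533,600),interpolation=cv2.INTER_CUBIC))
E
```

```text
16.15 [0.6058 0.137  0.1912]
[[273.0678 189.509 ]
 [273.0224 187.8784]
 [272.7298 177.3711]] [(array([274. , 186.2,  15.7,  13.3]), 0.63)]
```

View pics/q2.png

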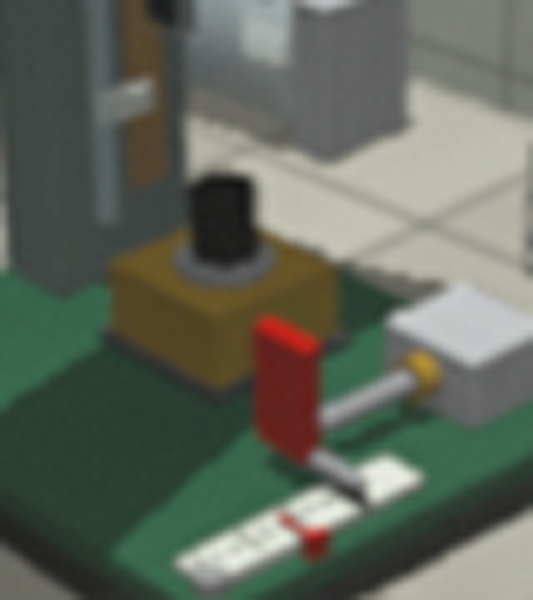

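The plug stands upright and flush on the chamber: knob top at crop (222,178), flange at (222,255). The pointer tip is near (362,495), the mark line near (288,520) and the clip at (315,540). Next I measure the handle and mark from their red blobs.

```bash
cat > k.py <<'E'
from h import *
from scipy.optimize import least_squares
np.set_printoptions(precision=4,suppress=True)
Y=R.from_euler('z',np.radians(-3.0))
def reds(img,win):
    u0,v0,u1,v1=win;c=img[v0:v1,u0:u1].astype(int)
    w=np.clip(c[:,:,0]-np.maximum(c[:,:,1],c[:,:,2])-12,0,None)
    k,l,st,ce=cv2.connectedComponentsWithStats((w>15).astype(np.uint8));out=[]
    for i in range(1,k):
        if st[i,4]<4: continue
        m=cv2.dilate((l==i).astype(np.uint8),np.ones((3,3)))
        vv,uu=np.nonzero(m);ww=np.minimum(w[vv,uu],60);out.append((st[i,4],np.average(uu,weights=ww)+u0,np.average(vv,weights=ww)+v0,st[i,:4]+[u0,v0,0,0]))
    return sorted(out,key=lambda a:-a[0])
def box(p,x,y):
    B=np.array([[a,b,c] for a in(-.006,.006) for b in(-.018,.018) for c in(.034,.096)])
    h=cv2.convexHull(proj(p,Y.apply(B)+[x,y,0]).astype(np.float32));M=cv2.moments(h);return np.array([M['m10'],M['m01']])/M['m00']
E
python3 - <<'E'
from k import *
t=shot('top');s=shot('side');ti=cv2.imread('pics/top1.png')[:,:,::-1]
rt=reds(ti,(255,170,310,230));rs=reds(s['color'],(265,185,320,250));print(rt);print(rs)
F=lambda q:np.r_[box(t,*q)-rt[0][1:3],box(s,*q)-rs[0][1:3]]
S=least_squares(F,[.537,.0265],diff_step=1e-3);print('handle',S.x,S.fun)
m,e=tri(t,rt[1][1:3],s,rs[1][1:3]);print('mark',m,e,'tester dx',Y.inv().apply([*(m[:2]-S.x),0]))
for z in(.022,.03):
  a,b=atz(s,294.3,224.3,z),atz(s,283.2,228,z);print(z,'ptr',a,'line',b,Y.inv().apply(b-a))
E
```

```text
[(np.int32(65), np.float64(277.3811084624553), np.float64(192.3057210965435), array([272, 190,  12,   6])), (np.int32(20), np.float64(293.8365758754864), np.float64(206.21271076523993), array([288, 204,   9,   5]))]
[(np.int32(200), np.float64(282.5952380952381), np.float64(206.85971151946256), array([277, 197,  12,  23])), (np.int32(25), np.float64(285.9920424403183), np.float64(229.9027409372237), array([282, 227,   8,   7])), (np.int32(6), np.float64(303.16818181818184), np.float64(204.39545454545456), array([302, 203,   3,   3]))]
handle [0.5414 0.0292] [-0.4761 -0.2304  0.1902  0.9743]
mark [ 0.5016 -0.0236  0.0291] 0.0006371096431883193 tester dx [-0.037  -0.0549  0.    ]
0.022 ptr [ 0.548  -0.0125  0.022 ] line [ 0.5105 -0.0027  0.022 ] [-0.038   0.0078  0.    ]
0.03 ptr [ 0.539  -0.0211  0.03  ] line [ 0.5019 -0.0114  0.03  ] [-0.0375  0.0077  0.    ]
```

arm_command(
  deltas=[
    {"offset": [0, 0, 0], "rot": [0, 0, 0.85], "claw": 0.6},
    {"offset": [-0.89, -0.47, 0], "rot": [0, 0, 0], "claw": 0.6},
    {"offset": [-0.89, -0.47, 0], "rot": [0, 0, 0], "claw": 0.6},
    {"offset": [-0.89, -0.47, 0], "rot": [0, 0, 0], "claw": 0.6},
    {"offset": [-0.89, -0.47, 0], "rot": [0, 0, 0], "claw": 0.6},
    {"offset": [-0.89, -0.47, 0.4], "rot": [0, 0, 0], "claw": 0.6},
    {"offset": [0, 0, 1], "rot": [0, 0, 0], "claw": 0.6},
    {"offset": [0, 0, 0.8], "rot": [0, 0, 0], "claw": 0.6},
    {"offset": [0, 0, 0], "rot": [0, 0, 0], "claw": 0.6},
  ],
)

```text
time: 17.42
eef_pos: [0.5391, 0.0289, 0.1329]
tcp_rot: [-0.001, 0.727, 0.687, -0.002]
contact_force: [-0.0, -0.2, 0.0]
opening: 0.051
finger_force: 0.0
```

```bash
python3 - <<'E'
from h import *
s=shot('side');o=observe();print(o['time'],o['eef_pos'],o['opening'],R.from_quat(np.roll(o['tcp_rot'],-1)).as_matrix()[:,1])
cv2.imwrite('pics/q3.png',cv2.resize(s['color'][150:240,240:320,::-1],(533,600),interpolation=cv2.INTER_CUBIC))
E
```

```text
17.475 [0.53977786 0.02904482 0.13429972] 0.05138155292533081 [ 0.99842858 -0.05600306 -0.00200795]
```

View pics/q3.png

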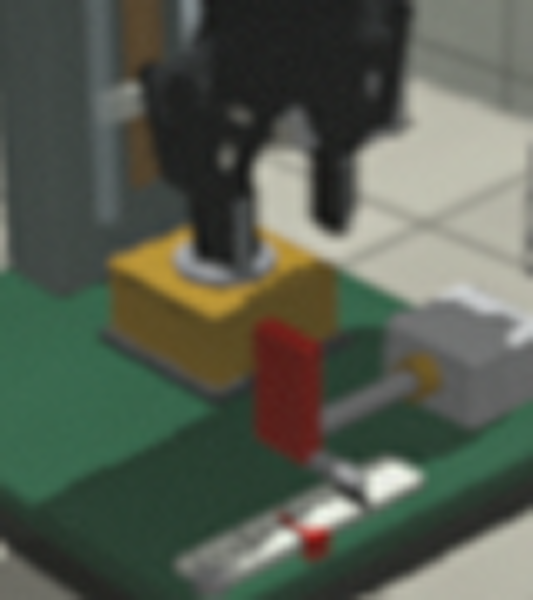

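The fingertips at crop (235,280) and (330,230) straddle the handle top at (290,332). Going down and closing.

arm_command(
  deltas=[
    {"offset": [0, 0.04, 0.7], "rot": [0, 0, 0], "claw": 0.6},
    {"offset": [0, 0, 0.8], "rot": [0, 0, 0], "claw": 0.6},
    {"offset": [0, 0, 0.8], "rot": [0, 0, 0], "claw": 0.6},
    {"offset": [0, 0, 0.7], "rot": [0, 0, 0], "claw": 0.6},
    {"offset": [0, 0, 0], "rot": [0, 0, 0], "claw": 0.3},
    {"offset": [0, 0, 0], "rot": [0, 0, 0], "claw": 0},
    {"offset": [0, 0, 0], "rot": [0, 0, 0], "claw": 0},
    {"offset": [0, 0, 0], "rot": [0, 0, 0], "claw": 0},
    {"offset": [0, 0, 0], "rot": [0, 0, 0], "claw": 0},
    {"offset": [0, 0, 0], "rot": [0, 0, 0], "claw": 0},
    {"offset": [0, 0, 0], "rot": [0, 0, 0], "claw": 0},
  ],
)

```text
time: 18.85
eef_pos: [0.54, 0.0292, 0.0608]
tcp_rot: [-0.001, 0.727, 0.687, -0.001]
contact_force: [-11.6, 0.9, 4.6]
opening: 0.0111
finger_force: 59.8
```

arm_command(
  deltas=[
    {"offset": [0, -0.3, 0], "rot": [0, 0, 0], "claw": 0},
    {"offset": [0, -0.4, 0], "rot": [0, 0, 0], "claw": 0},
    {"offset": [0, -0.4, 0], "rot": [0, 0, 0], "claw": 0},
    {"offset": [0, -0.3, 0], "rot": [0, 0, 0], "claw": 0},
    {"offset": [0, 0, 0], "rot": [0, 0, 0], "claw": 0},
    {"offset": [0, 0, 0], "rot": [0, 0, 0], "claw": 0},
  ],
)

```text
time: 19.6
eef_pos: [0.5077, 0.0311, 0.0608]
tcp_rot: [0.001, 0.727, 0.687, 0.001]
contact_force: [7.1, 0.2, -4.5]
opening: 0.0112
finger_force: 59.1
```

```bash
python3 - <<'E'
from k import *
s=shot('side','sA.png');t=shot('top');o=observe();print(o['time'],o['eef_pos'],o['opening'],o['contact_force'])
print(reds(s['color'],(255,185,320,250)))
cv2.imwrite('pics/q4.png',cv2.resize(s['color'][190:250,250:320,::-1],(700,600),interpolation=cv2.INTER_CUBIC))
E
```

```text
19.7 [0.5078 0.0311 0.0609] 0.011211548637852958 [ 6.8063  0.4306 -3.2633]
[(np.int32(112), np.float64(276.25965537730247), np.float64(213.37571796395326), array([270, 203,  10,  20])), (np.int32(19), np.float64(286.72879464285717), np.float64(230.41517857142856), array([285, 229,   5,   5]))]
```

View pics/q4.png

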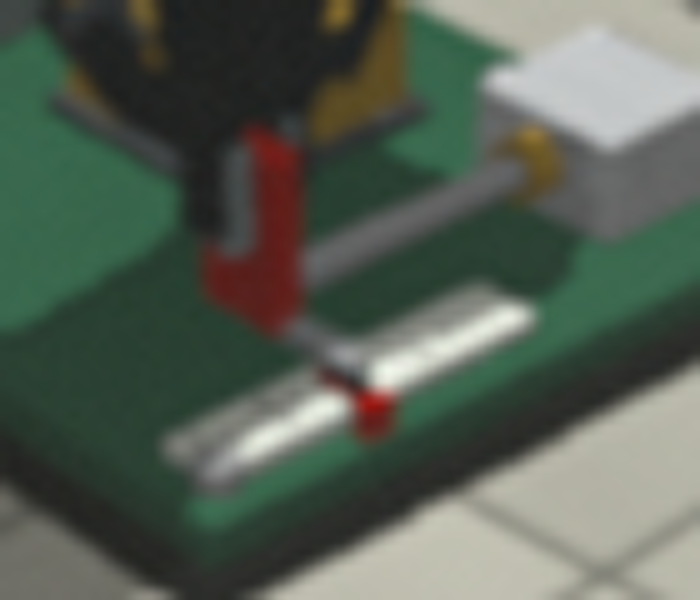

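The handle is gripped and the pointer tip, at crop (362,382), is still a few mm on the +x side of the red mark line, at (335,382)–(372,410). I measure the rest numerically by rectifying the scale region in the tester's axes.

```bash
cat > w.py <<'E'
from k import *
def rect(p,img,z,dx=.001):
    # tester-aligned patch, origin at mark estimate; rows x from -20..+50mm, cols y -25..25mm
    xs=np.arange(-.016,.050,dx);ys=np.arange(-.012,.026,.002)
    X,Yy=np.meshgrid(xs,ys,indexing='ij')
    W=Y.apply(np.c_[X.ravel(),Yy.ravel(),0*X.ravel()])+[.5016,-.0236,z]
    uv=proj(p,W).reshape(X.shape+(2,)).astype(np.float32)
    return xs,ys,cv2.remap(img,uv[...,0],uv[...,1],cv2.INTER_LINEAR)
def show(p,img,z,rows):
    xs,ys,r=rect(p,img,z);r=r.astype(int)
    print('y',(ys*1e3).astype(int))
    for x,l in zip(xs,r):
        if rows[0]<=x*1e3<=rows[1]: print('%4d'%round(x*1e3),' '.join('%3d%s'%(c.max(),'r' if c[0]-max(c[1],c[2])>30 else ' ') for c in l))
E
python3 - <<'E'
from w import *
s=shot('side');t=shot('top')
print([r[:3] for r in reds(t['color'],(255,170,310,230))])
ti=cv2.imread('pics/top1.png')[:,:,::-1]
print('top home');show(t,np.ascontiguousarray(ti),.027,(-6,46))
print('side now');show(s,s['color'],.027,(-8,14))
E
```

```text
[]
top home
y [-12 -10  -8  -6  -4  -2   0   2   4   6   8   9  12  14  16  18  20  22
  24]
  -6  23   28   47   66r  84r  85r  88   94  117  135  146  149  150  148  147  147  146  146  147 
  -5  25   33   52   74r  95r  95r  97r 100  118  134  144  148  149  146  145  143  143  144  145 
  -4  26   35   55r  80r 102r 103r 104r 105  120  133  142  146  148  145  142  139  140  141  144 
  -3  26   36   59r  84r 109r 111r 113r 111  121  131  141  145  147  144  140  136  137  140  143 
  -2  26   36   61r  89r 116r 120r 120r 116r 122  131  140  144  146  144  140  135  137  140  142 
  -1  25   36   63r  90r 118r 121r 121r 117r 123  131  139  143  146  143  139  134  137  139  141 
   0  24   37   63r  90r 119r 122r 122r 118r 123r 131  138  143  145r 143r 139  133  137  140  140 
   1  23   36   63r  91r 118r 122r 122r 119r 124r 131  138  143  146  144  141  138  140  142  141 
   2  22   36   63r  89r 117r 119r 119r 116r 124  133  140  145  148  146  144  142  143  143  142 
   3  23   33   60r  88r 112r 115r 115r 114r 123  135  142  147  150  148  146  147  146  145  142 
   4  2
[... 5781 characters left out ...]
 
   7  96   96   88   88  105r 128r 151r 162r 164r 144r 118r  95   71   75   79   78   79   84   86 
   8  99   98   95   85  100  127r 152r 167r 170r 157r 131r 101   83   75   78   77   84   87   90 
   9 100  100   97   89   99  125r 152r 173r 176r 171r 146  111   95   83   80   84   91   94   94 
  10 100  102   99   96   97  123  150r 174r 183r 180r 163  132  108   95   84   90   98  102  102 
  11  99  102  101   99   98  119  149r 174r 192r 189  181  152  123  109   97   98  107  113  112 
  12 100  102  104  101  102  114  146  174r 195r 200  191  172  143  125  111  105  114  123  122 
  13  99  103  104  103  103  108  142  174  195  213  202  190  165  139  122  116  120  127  131
```

```bash
python3 - <<'E'
from w import *
s=shot('side');t=shot('top')
def dip(p,img,cols,lo,hi,z=.027):
    xs,ys,r=rect(p,np.ascontiguousarray(img),z,.0005);o=[]
    for c in cols:
        v=r[:,c].max(1).astype(float);k=(xs>lo)&(xs<hi);w=np.clip(np.percentile(v[k],40)-v[k],0,None);o.append(round(1e3*np.average(xs[k],weights=w**1),1))
    return o
s0=cv2.imread('pics/side1.png')[:,:,::-1];t0=cv2.imread('pics/top1.png')[:,:,::-1]
C=[10,11,12,13,14,15]
print('side now',dip(s,s['color'],C,0,.016)); print('side home',dip(s,s0,C,.032,.048))
print('top home ptr',dip(t,t0,C,.030,.044),'line',dip(t,t0,C,-.008,.006))
# side home line using redness, several planes
for z in(.022,.027):
    xs,ys,r=rect(s,np.ascontiguousarray(s0),z,.0005);r=r.astype(int);w=np.clip(r[...,0]-r[...,1:].max(2)-15,0,None)
    print(z,[(round(ys[c]*1e3),round(1e3*np.average(xs,weights=w[:,c]),1)) for c in range(len(ys)) if w[:,c].sum()>60])
# handle travel by blob bottom edge (unoccluded): red bbox bottom
E
```

```text
side now [np.float64(4.4), np.float64(5.8), np.float64(6.5), np.float64(6.9), np.float64(7.6), np.float64(7.2)]
side home [np.float64(37.9), np.float64(38.6), np.float64(38.9), np.float64(39.2), np.float64(40.0), np.float64(39.8)]
top home ptr [np.float64(33.9), np.float64(36.1), np.float64(36.6), np.float64(37.0), np.float64(36.7), np.float64(35.8)] line [np.float64(-0.1), np.float64(-0.4), np.float64(-0.7), np.float64(-0.8), np.float64(-1.2), np.float64(-1.2)]
0.022 [(-6, np.float64(-0.2)), (-4, np.float64(0.8)), (-2, np.float64(2.3)), (0, np.float64(4.1)), (2, np.float64(6.0)), (4, np.float64(7.6)), (6, np.float64(8.8)), (8, np.float64(9.3)), (10, np.float64(9.6)), (12, np.float64(9.4)), (14, np.float64(8.8)), (16, np.float64(8.0)), (18, np.float64(7.8)), (20, np.float64(7.8)), (22, np.float64(7.9)), (24, np.float64(8.2))]
0.027 [(-12, np.float64(-5.6)), (-10, np.float64(-4.5)), (-8, np.float64(-3.1)), (-6, np.float64(-1.4)), (-4, np.float64(0.5)), (-2, np.float64(2.2)), (0, np.float64(3.5)), (2, np.float64(4.1)), (4, np.float64(4.5)), (6, np.float64(4.4)), (8, np.float64(3.8)), (10, np.float64(3.1)), (12, np.float64(2.7)), (14, np.float64(2.7)), (16, np.float64(2.8)), (18, np.float64(3.0)), (20, np.float64(3.7)), (22, np.float64(4.1)), (24, np.float64(4.2))]
```

arm_command(
  deltas=[
    {"offset": [0, -0.1, 0], "rot": [0, 0, 0], "claw": 0},
    {"offset": [0, -0.07, 0], "rot": [0, 0, 0], "claw": 0},
    {"offset": [0, 0, 0], "rot": [0, 0, 0], "claw": 0},
    {"offset": [0, 0, 0], "rot": [0, 0, 0], "claw": 0},
  ],
)

```text
time: 20.4
eef_pos: [0.5037, 0.0313, 0.0609]
tcp_rot: [0.001, 0.727, 0.687, 0.001]
contact_force: [7.7, 0.2, -4.5]
opening: 0.0116
finger_force: 59.1
```

```bash
python3 - <<'E'
from w import *
s=shot('side');o=observe();print(o['time'],o['eef_pos'],o['opening'],o['contact_force'])
xs,ys,r=rect(s,s['color'],.029,.0005);r=r.astype(int)
s0=np.ascontiguousarray(cv2.imread('pics/side1.png')[:,:,::-1]);_,_,r0=rect(s,s0,.029,.0005);r0=r0.astype(int)
red=lambda q:np.clip(q[...,0]-q[...,1:].max(2)-15,0,None)
for c in range(0,len(ys)):
    k=(xs>-.012)&(xs<.012);v=r[k,c].max(1);v0=r0[k,c];i=np.argmin(v)
    w,w0=red(r[k,c]),red(v0)
    print(round(ys[c]*1e3),'dark',round(xs[k][i]*1e3,1),v[i],'red now',w.sum(),round(1e3*(xs[k]@w)/(w.sum()+1e-9),1),'red home',w0.sum(),round(1e3*(xs[k]@w0)/(w0.sum()+1e-9),1))
E
```

```text
20.45 [0.5037 0.0313 0.0609] 0.0111650815344964 [ 7.4307  0.7334 -5.3568]Traceback (most recent call last):
  File "<stdin>", line 8, in <module>
  File "<stdin>", line 5, in <lambda>
    return umr_maximum(a, axis, None, out, keepdims, initial, where)
numpy.exceptions.AxisError: axis 2 is out of bounds for array of dimension 2
```

```bash
python3 - <<'E'
from w import *
s=shot('side')
xs,ys,r=rect(s,s['color'],.029,.0005);r=r.astype(int)
s0=np.ascontiguousarray(cv2.imread('pics/side1.png')[:,:,::-1]);_,_,r0=rect(s,s0,.029,.0005);r0=r0.astype(int)
red=lambda q:np.clip(q[...,0]-q[...,1:].max(-1)-15,0,None)
k=(xs>-.012)&(xs<.012)
for c in range(0,len(ys)):
    v=r[k,c].max(1);i=np.argmin(v);d=np.clip(v[i]+25-v,0,None)
    w,w0=red(r[k,c]),red(r0[k,c])
    print(round(ys[c]*1e3),'dark',round(1e3*np.average(xs[k],weights=d),1),v[i],'red now',w.sum(),round(1e3*(xs[k]@w)/(w.sum()+1e-9),1),'home',w0.sum(),round(1e3*(xs[k]@w0)/(w0.sum()+1e-9),1))
E
```

```text
-12 dark -2.8 76 red now 596 -6.3 home 524 -6.3
-10 dark -1.3 80 red now 876 -5.0 home 777 -4.9
-8 dark -0.4 84 red now 1177 -3.3 home 1043 -3.2
-6 dark -1.2 94 red now 1547 -1.3 home 1391 -1.3
-4 dark -5.0 102 red now 1916 0.3 home 1738 0.4
-2 dark -6.8 110 red now 2125 1.5 home 1948 1.6
0 dark -5.1 116 red now 1981 2.1 home 1851 2.1
2 dark -3.7 121 red now 1483 2.5 home 1480 2.4
4 dark -2.0 110 red now 833 2.9 home 1026 2.4
6 dark -1.0 94 red now 311 2.8 home 680 1.7
8 dark -0.3 72 red now 20 2.9 home 452 1.0
10 dark 1.0 67 red now 0 0.0 home 358 0.7
12 dark 1.8 64 red now 0 0.0 home 425 0.7
14 dark 1.6 72 red now 0 0.0 home 484 0.7
16 dark 1.0 81 red now 0 0.0 home 401 1.1
18 dark 0.5 82 red now 0 0.0 home 303 1.8
20 dark 0.4 80 red now 0 0.0 home 203 2.1
22 dark 0.2 84 red now 0 0.0 home 53 2.5
24 dark -0.5 87 red now 0 0.0 home 0 0.0
```

```bash
python3 -c "
from station import *
print(close_job())"
```

```text
the job is handed in; nothing more can be done
None
```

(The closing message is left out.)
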